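# Take the spring cap off a worm gearbox

### The arm

A 6-joint arm with a two-finger parallel gripper is mounted at the origin on the work surface. World frame = base frame: x ahead of the robot, y to its left, z up, the work surface at z = 0. Lengths are in m, angles in rad, forces in N, time in s.
With the tool pointing down it reaches from about 0.375 to 0.925 m from the base axis. Payload 5.7 kg.
Tool frame: the origin (TCP) lies midway between the tips of the shut fingers; the grasp point (between the pads) lies 19 mm behind it; z points along the fingers, y is the direction in which the jaws open and shut (so a half turn about z gives the same grasp; the last joint's range is limited). The gripper opens to 88 mm and grips with 3 to 60 N. Pads are 20 mm wide; open, the fingers measure 115 mm over their backs; the gripper's body (75 mm by 178 mm) begins 61 mm behind the grasp point.
Start: joints at [1.008, 0.359, 1.51, -0, 1.272, -0.115], TCP at [0.26, 0.541, 0.223] pointing down, gripper open.
Joint ranges: [-2.97, 2.97], [-1.01, 2.36], [0.21, 2.38], [-0.96, 4.11], [0.2, 2.71], [-2.98, 2.98]. Speed limits (rad/s): [2.39, 2.39, 3.14, 3.14, 3.14, 3.14].

### API

Orientations are given as a unit quaternion [w, x, y, z].
In Python, from rig import state, get_image, close_job gives the robot as it stands.
- The arm moves only by the tool play_rows, never from a script. Its argument "series" is a list of rows, each an object of numbers: "x", "y", "z": the shift along the tool's x, y, z in m; "spin": the turn about the tool's z in rad; "fingers": the gripper command: -1 is shut, 1 is fully open, values between are in proportion. A call has 1 to 12 rows; each row shifts and turns the commanded pose from where the row before left it, along the tool's axes as they then stand; what a row does not reach is not made up. A row lasts 1/12 s, in which the tool goes at most 41.7 mm and 7.16 degrees, less where a joint would pass 70% of its speed; a pose out of reach is approached as far as the arm can. A call is refused whole if a number of a shift passes 0.0417 or a number of a turn 0.125, either way. A call with a gripper value outside its range is refused whole. The fingers move at their own pace and stop on an object; the grip force is fixed at half the most. Time passes only in rows, so rows that do not move let the fingers close. It gives the time, the measured TCP pose, the force and the opening at its end, in the units of the state.
- state(): the state, without advancing time (a new reading comes with each control period).
- get_image(name): name is "side" or "top" or "wrist"; returns a dict with "img" (384x512x3 uint8, red, green, blue), "z_map" (384x512 float32, m along the optical axis (not along the pixel's ray), 0 where there is no reading), "mtx" (3x3 intrinsics, pixels), "k1" (the pictures are not rectified: a ray, as slopes to the right and down, at radius r is drawn at 1 + k1 r^2 times it, then the intrinsics apply), "view" (4x4, takes a point from world to camera coordinates). Camera axes: x right, y down, z forward; pixel columns grow to the right and rows downward; lengths in m; the calibration is good to about 2 mm. A picture is of the moment at which its call begins.
- close_job(): hands the job in, once; it reports no verdict.
The state is a dict: "time": time; "q": joint angles; "qvel": joint speeds; "tau": joint torques, N m; "position": TCP position; "ee_rot": TCP orientation; "contact_force": force on the tool from outside, world axes, zero at the start; "wrist_torque": the same for the moment, N m; "gripper_width": finger opening in m.
Only numpy, scipy, OpenCV 4.12 (cv2) and the standard library are available. Lean on these libraries where they do the work, as an engineer would, in place of code of your own. Each camera call takes 0.05 s, during which the arm holds its last target. There are 200 camera calls.

### The job

Unscrew the spring cap from the top of the aluminium gearbox, anticlockwise for some two turns, letting it ride up its thread without forcing it, and keep hold of it as it comes free, because a spring behind it will throw it off. Lift it straight up clear of the threaded neck and the sprung thrust piece, then set it down gently, upright with its open side down, on the middle of the felt pad in the parts tray and let go, leaving the other parts where they are.

Things in the scene. Friction and masses are not known exactly. Their poses are not given: they have to be found in the camera images.
- cap_mid (a point): centre, half-way up, of the spring cap: a knurled steel cylinder 44 mm across and 40 mm high, about 100 g, closed on top, open below with a 34 mm bore; z is its axis, up. Screwed on the upright neck on the gearbox cover; right-hand thread, so it turns off anticlockwise seen from above. Grip it round its side; the cover lies 15 mm below its lower edge at the start
- cap_edge (a point): centre of the cap's open lower edge, 20 mm below cap_mid. A sprung brass thrust piece inside (19 mm across) pushes it up, with 10 N at first and 6 to 8 N from the thread's end on; bare, it stands 34 mm above the neck's top. In the thread the cap stays put when let go (self-locking) and resists a small lift; once free it follows a lift, and let go then it is thrown off. Turning takes 0.1 to 0.2 Nm
- neck: threaded neck on the gearbox cover, fixed, upright, 32 mm across its thread; origin at the centre of its top face, inside the cap at first, 22 mm above the cap's lower edge; z is the thread's axis. The cap rises a little under 10 mm a turn; it comes free after one and a half to two and a half turns, not always the same. Over 30 N between cap and neck (the spring's push counts) harms the thread
- gearbox: aluminium worm gearbox, fixed; origin at the middle of its underside. Base plate 170 x 130 x 12 mm, housing 130 x 100 mm, top face of the cover 90 mm above the table, the neck 20 mm from the middle along its own +x; a worm shaft sticks out to its -x, a larger shaft to its +y
- pad_top (a point): centre of the upper face of the dark grey felt pad, 76 x 76 mm, 6 mm above the table; it lies in the parts tray in one of three places in a row, the other two hold the gear and the bearing
- tray: shallow grey steel parts tray, 180 (x) x 310 (y) mm, rim 14 mm high, fixed; origin under its middle. Its three places lie on its y axis at -95, 0 and +95 mm
- gear: loose steel spur gear lying in the tray, 54 mm across, 22 mm high; leave it
- bearing: loose ball bearing lying in the tray, 42 mm across, 12 mm high; leave it
- bearing_cover: loose aluminium bearing cover on the table, 60 mm across, 13 mm high; leave it
- screwdriver: screwdriver with red handle, 170 mm long, lying on the table; leave it
- dish: round clear plastic dish with red lid, 88 mm across, 21 mm high, on the table; leave it
Mind the look-alikes: they are no part of the job. Leave any blue look-alike of the part that bears cap_mid alone.

How it is judged:
On the way:
1. the cap, held in the fingers, is unscrewed and lifted straight up clear of the neck (its lower edge above the neck's top face, within 12 mm of the thread's axis) (z of cap_mid in the frame of neck above 0.0215 m and horizontal distance between cap_mid and neck below 0.012 m and contact force between the fingers and cap above 1 N), for 0.05 s.
At the end, for the whole second after the job is handed in: the cap stands at rest on the felt pad, upright with its open side down (within 0.1 rad, its middle 17 to 23 mm above the pad), its axis within 20 mm of the pad's centre, and is let go (horizontal distance between cap_mid and pad_top below 0.02 m and z of cap_mid in the frame of pad_top between 0.017 and 0.023 m and angle between cap_mid's own z axis and vertical below 0.1 rad and linear speed of cap below 0.02 m/s); the robot touches nothing.
It fails at once if the thread is strained: more than 30 N between cap and neck (contact force between cap and neck above 30 N).
It fails at once if the cap flies off or is dropped: it moves faster than 0.35 m/s with no finger on it (linear speed of cap above 0.35 m/s and not (contact force between the fingers and cap above 0.01 N)).
It fails at once if the cap ends up low down beside the pad (its middle under 45 mm high and more than 60 mm from the pad's centre) (height (world z) of cap_mid below 0.045 m and horizontal distance between cap_mid and pad_top above 0.06 m).
It fails at once if the cap is banged down: more than 40 N on the pad (contact force between cap and pad above 40 N).
It fails at once if another part is pushed away by more than 30 mm (distance of any of gear, bearing, bearing_cover, screwdriver, dish from where it was at the start of the episode above 0.03 m).
It also fails if it takes over 72 s, if anything falls off the work surface, if the arm or the gripper's body presses on something with over 40 N, if the wrist force passes 120 N, or if a joint passes its speed limit or range.

## Working session

There is one attempt and no reset: what is moved stays moved. The work goes in short steps, Python scripts to look and compute and a tool call to move; the robot and the scene stay as the last step left them, time stands still between calls to the robot, and variables do not carry over. Pictures are saved under pics/ and viewed, about 8 in all and at most 12, crops included, and the job is handed in when it is done.

Besides the shell and the picture viewer there is one more tool, called after ">>>" as name(argument=value, ...) on one line, values as JSON. play_rows: Moves the arm, as the interface text tells. Its arguments: {"type":"object","properties":{"series":{"type":"array","items":{"type":"object","properties":{"x":{"type":"number"},"y":{"type":"number"},"z":{"type":"number"},"spin":{"type":"number"},"fingers":{"type":"number"}}}}},"required":["series"]}

```bash
mkdir -p pics; cat > h.py <<'E'
import numpy as np, cv2
from rig import state, get_image, close_job
def world(d,u,v,z=None):
    """pixel -> world via depth map, or ray onto plane z"""
    K=d["mtx"]; p=np.array([(u-K[0,2])/K[0,0],(v-K[1,2])/K[1,1]]); s=p.copy()
    for _ in range(20): s=p/(1+d["k1"]*(s@s))
    T=np.linalg.inv(d["view"]); r=np.array([s[0],s[1],1.])
    if z is None: return (T@np.r_[r*d["z_map"][int(v),int(u)],1])[:3]
    o=T[:3,3]; w=T[:3,:3]@r
    return o+w*(z-o[2])/w[2]
def cloud(d):
    K=d["mtx"]; v,u=np.mgrid[:384,:512]; p=np.stack([(u-K[0,2])/K[0,0],(v-K[1,2])/K[1,1]],-1); s=p.copy()
    for _ in range(20): s=p/(1+d["k1"]*(s**2).sum(-1,keepdims=True))
    z=d["z_map"]; c=np.stack([s[...,0]*z,s[...,1]*z,z],-1); T=np.linalg.inv(d["view"])
    w=c@T[:3,:3].T+T[:3,3]; w[z==0]=np.nan
    return w
def save(n,img,sc=1): cv2.imwrite("pics/"+n,cv2.resize(img[...,::-1],None,fx=sc,fy=sc,interpolation=cv2.INTER_CUBIC))
E
python3 - <<'E'
from h import *
a=get_image("top");b=get_image("side")
np.save("top.npy",a,allow_pickle=True);np.save("side.npy",b,allow_pickle=True)
save("top1.png",a["img"],1.5);save("side1.png",b["img"],1.5)
for d in(a,b):print(np.linalg.inv(d["view"])[:3,3],d["mtx"][0,0],d["k1"])
print(state())
E
```

```text
[0.49865539 0.01595967 0.89264422] 359.2128631942048 -0.04662133586321952
[ 0.21935842 -0.50723421  0.76345844] 392.6798189034434 -0.054206182620939965
{'time': 0.1, 'q': array([ 1.00792029e+00,  3.59407197e-01,  1.51132424e+00, -2.03844333e-05,
        1.27251385e+00, -1.15083501e-01]), 'qvel': array([-0.00069871, -0.00103293, -0.00165458,  0.00073783, -0.00126463,
       -0.00102013]), 'tau': array([-7.85735210e-04, -5.16357958e+01, -2.71404737e+01,  6.74274657e-02,
        2.76000059e-02, -5.42983071e-05]), 'position': array([0.25945225, 0.54030422, 0.221909  ]), 'ee_rot': array([-2.65584463e-04,  2.22027312e-01,  9.75040097e-01, -7.82530115e-04]), 'contact_force': array([-0.3632695 , -0.40893099, -0.10882779]), 'wrist_torque': array([-0.01934706, -0.03053573,  0.02328694]), 'gripper_width': 0.0879857641070623}
```

View pics/top1.png

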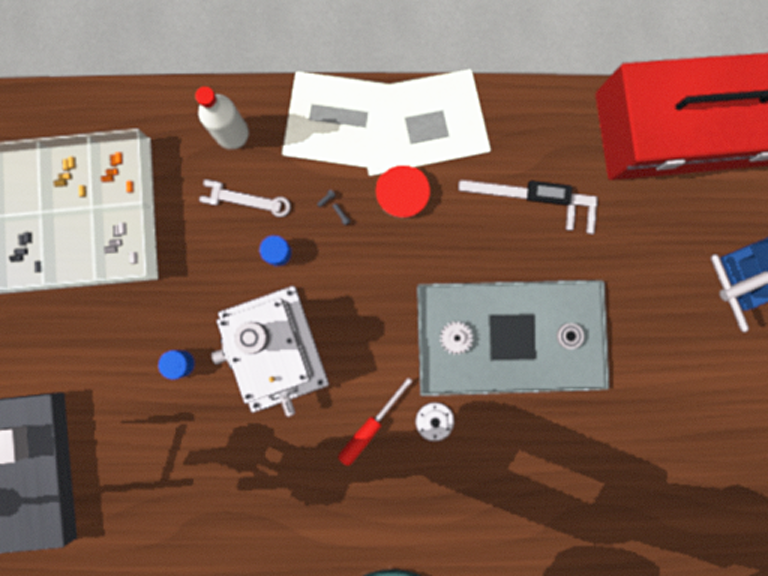

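View pics/side1.png

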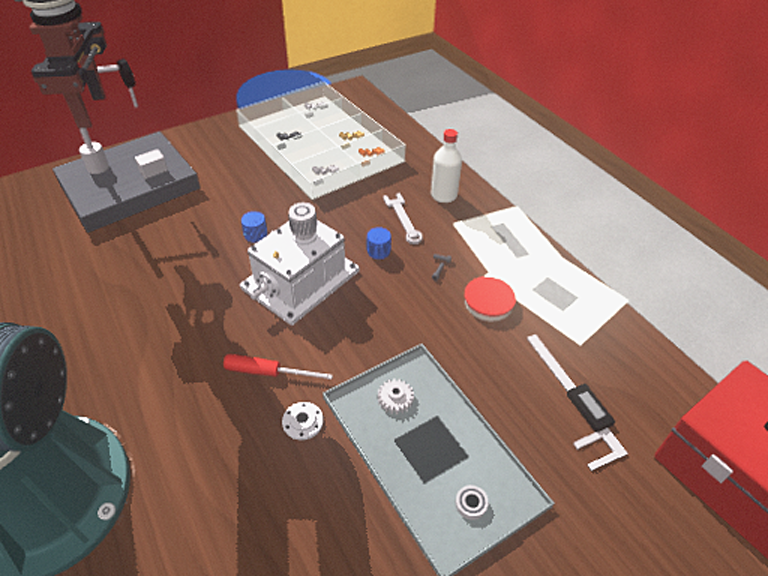

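Candidates for the cap: the steel knurled cylinder on the gearbox at top-view px (250,337) and side px (302,218), and two blue look-alikes at top (274,250) and (175,365), side (378,243) and (254,226). I choose the steel one on the gearbox. The pad, dark grey, is at top (512,337). The gear is at (457,337) and the bearing at (571,336), both to be left alone.

```bash
python3 - <<'E'
from h import *
L=lambda n:np.load(n,allow_pickle=True).item()
a=L("top.npy");b=L("side.npy")
save("crop_cap.png",np.hstack([a["img"][185:285,110:230],b["img"][120:220,150:270]]),3)
for n,d in(("top",a),("side",b)):
    w=cloud(d)
    m=(abs(w[...,2]-.145)<.006)&(abs(w[...,0]-.5)<.2)&(w[...,1]>.1)&(w[...,1]<.5)
    m=cv2.morphologyEx(m.astype(np.uint8),cv2.MORPH_OPEN,np.ones((3,3)))
    k,lab,st,cen=cv2.connectedComponentsWithStats(m)
    for i in range(1,k):
        if st[i,4]>60:
            p=w[lab==i]; c,r=cv2.minEnclosingCircle(p[:,:2].astype(np.float32)); print(n,"145 blob",st[i],p.mean(0).round(4),"circ",np.round(c,4),round(r,4))
    # cover face
    m=(abs(w[...,2]-.09)<.004)&(abs(w[...,0]-.5)<.2)&(w[...,1]>.1)&(w[...,1]<.5)
    p=w[m]; r=cv2.minAreaRect(p[:,:2].astype(np.float32)*1000); print(n,"cover",r,np.median(p[:,2]))
    g=d["img"].max(-1)<70
    m=g&(abs(w[...,2]-.006)<.012)&(w[...,1]<0.05)&(w[...,1]>-.3)&(abs(w[...,0]-.5)<.2)
    m=cv2.morphologyEx(m.astype(np.uint8),cv2.MORPH_OPEN,np.ones((5,5)))
    k,lab,st,cen=cv2.connectedComponentsWithStats(m)
    for i in range(1,k):
        if st[i,4]>200:
            v,u=np.nonzero(lab==i); r=cv2.minAreaRect(np.c_[u,v].astype(np.float32))
            print(n,"pad",st[i],world(d,*r[0],z=.006).round(4),world(d,*r[0]).round(4),r)
E
```

```text
top 145 blob [156 215  22  20 358] [0.4955 0.1913 0.1466] circ [0.4955 0.1918] 0.0224
top cover ((477.00408935546875, 185.2421417236328), (130.24172973632812, 101.564453125), 19.033334732055664) 0.09033549132994412
top pad [328 211  28  28 784] [ 0.4901 -0.2083  0.006 ] [ 0.4901 -0.2082  0.0067] ((341.5, 224.5), (27.0, 27.0), 90.0)
side 145 blob [192 136  18  12 178] [0.4933 0.1909 0.1444] circ [0.4943 0.1923] 0.0231
side cover ((475.6622314453125, 186.18075561523438), (132.45364379882812, 101.74787902832031), 18.636207580566406) 0.08826127860760424
```

View pics/crop_cap.png

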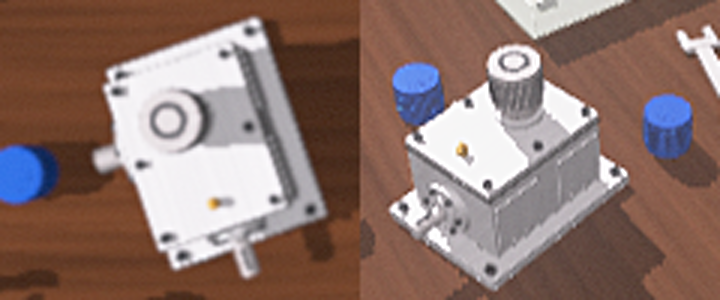

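The crop shows the steel knurled cap on the gearbox cover with its ring-marked top. The blue look-alikes stand on the table and are not involved. Before moving I check what stands near the start pose (the grey box and column) and what stands up on the cover.

```bash
python3 - <<'E'
from h import *
L=lambda n:np.load(n,allow_pickle=True).item()
a=L("top.npy");b=L("side.npy")
s=state()["position"]
for n,d in(("top",a),("side",b)):
    c=d["view"]@np.r_[s,1]; K=d["mtx"]; print(n,"tcp px x1.5",1.5*(K[0,0]*c[0]/c[2]+K[0,2]),1.5*(K[1,1]*c[1]/c[2]+K[1,2]))
for u,v in [(55,10),(60,50),(92,157),(75,100),(130,100),(150,160),(130,180)]: print("side",u,v,world(b,u/1.5,v/1.5).round(3))
w=cloud(a)
for u,v in [(275,379),(30,450),(7,445)]: print("top",u,v,world(a,u/1.5,v/1.5).round(3))
x,y=w[...,0]-.4953,w[...,1]-.192; r=np.hypot(x,y)
for r0,r1 in((.026,.045),(.045,.065),(.065,.09)): 
    z=w[...,2][(r>r0)&(r<r1)]; print(r0,r1,np.nanpercentile(z,[50,95,99.5]).round(4))
d=get_image("wrist"); save("wrist0.png",d["img"]); print(np.linalg.inv(d["view"]).round(3),d["mtx"][0,0])
E
```

```text
top tcp px x1.5 -64.16396980861313 540.2943101295282
side tcp px x1.5 86.4713298399089 107.85932731407686
side 55 10 [0.258 0.511 0.41 ]
side 60 50 [0.245 0.506 0.352]
side 92 157 [0.232 0.638 0.077]
side 75 100 [0.239 0.488 0.276]
side 130 100 [ 0.42   1.445 -0.243]
side 150 160 [0.332 0.572 0.074]
side 130 180 [0.283 0.575 0.041]
top 275 379 [0.433 0.165 0.096]
top 30 450 [0.32  0.562 0.04 ]
top 7 445 [0.335 0.574 0.076]
0.026 0.045 [0.0904 0.0926 0.0943]
0.045 0.065 [0.0893 0.0929 0.0967]
0.065 0.09 [0.0115 0.092  0.0963]
[[ 0.435  0.863  0.256  0.189]
 [ 0.901 -0.416 -0.126  0.574]
 [-0.002  0.285 -0.958  0.384]
 [ 0.     0.     0.     1.   ]] 321.87713301220265
```

>>> play_rows(series=[{"x": -0.0302,"y": -0.0177,"fingers": 1},{"x": -0.0302,"y": -0.0177,"fingers": 1},{"x": -0.0302,"y": -0.0177,"fingers": 1},{"x": -0.0302,"y": -0.0177,"fingers": 1},{"x": -0.0302,"y": -0.0177,"fingers": 1},{"x": -0.0302,"y": -0.0177,"fingers": 1},{"x": -0.0302,"y": -0.0177,"fingers": 1},{"x": -0.0302,"y": -0.0177,"fingers": 1},{"x": -0.0302,"y": -0.0177,"fingers": 1},{"x": -0.0302,"y": -0.0177,"fingers": 1},{"x": -0.0302,"y": -0.0177,"fingers": 1},{"x": -0.0302,"y": -0.0177,"fingers": 1}])

```text
$.series[0]: bad value
```

>>> play_rows(series=[{"spin": 0.12,"fingers": 1},{"spin": 0.12,"fingers": 1},{"spin": 0.12,"fingers": 1},{"spin": 0.12,"fingers": 1},{"spin": 0.12,"fingers": 1},{"spin": 0.12,"fingers": 1},{"spin": 0.12,"fingers": 1},{"spin": 0.12,"fingers": 1},{"spin": 0.12,"fingers": 1},{"spin": 0.12,"fingers": 1}])

```text
$.series[0]: bad value
```

```bash
python3 - <<'E'
from h import *
s=state();print(s["time"],s["q"].round(3),s["position"].round(4),s["ee_rot"].round(4),s["contact_force"].round(2))
E
```

```text
0.15 [ 1.008  0.359  1.511 -0.     1.272 -0.115] [0.2595 0.5404 0.222 ] [-2.00e-04  2.22e-01  9.75e-01 -6.00e-04] [-0.31  0.56  0.1 ]
```

>>> play_rows(series=[{"x": -0.0302,"y": -0.0177,"z": 0,"spin": 0,"fingers": 1},{"x": -0.0302,"y": -0.0177,"z": 0,"spin": 0,"fingers": 1},{"x": -0.0302,"y": -0.0177,"z": 0,"spin": 0,"fingers": 1},{"x": -0.0302,"y": -0.0177,"z": 0,"spin": 0,"fingers": 1},{"x": -0.0302,"y": -0.0177,"z": 0,"spin": 0,"fingers": 1},{"x": -0.0302,"y": -0.0177,"z": 0,"spin": 0,"fingers": 1},{"x": -0.0302,"y": -0.0177,"z": 0,"spin": 0,"fingers": 1},{"x": -0.0302,"y": -0.0177,"z": 0,"spin": 0,"fingers": 1},{"x": -0.0302,"y": -0.0177,"z": 0,"spin": 0,"fingers": 1},{"x": -0.0302,"y": -0.0177,"z": 0,"spin": 0,"fingers": 1},{"x": -0.0302,"y": -0.0177,"z": 0,"spin": 0,"fingers": 1},{"x": -0.0302,"y": -0.0177,"z": 0,"spin": 0,"fingers": 1}])

```text
time: 1.15
position: [0.495, 0.1908, 0.2225]
ee_rot: [-0.0, 0.222, 0.975, -0.0]
contact_force: [0.8, 0.6, 0.2]
gripper_width: 0.0879
```

>>> play_rows(series=[{"x": 0,"y": 0,"z": 0,"spin": 0.12,"fingers": 1},{"x": 0,"y": 0,"z": 0,"spin": 0.12,"fingers": 1},{"x": 0,"y": 0,"z": 0,"spin": 0.12,"fingers": 1},{"x": 0,"y": 0,"z": 0,"spin": 0.12,"fingers": 1},{"x": 0,"y": 0,"z": 0,"spin": 0.12,"fingers": 1},{"x": 0,"y": 0,"z": 0,"spin": 0.12,"fingers": 1},{"x": 0,"y": 0,"z": 0,"spin": 0.12,"fingers": 1},{"x": 0,"y": 0,"z": 0,"spin": 0.12,"fingers": 1},{"x": 0,"y": 0,"z": 0,"spin": 0.12,"fingers": 1},{"x": 0,"y": 0,"z": 0,"spin": 0.12,"fingers": 1}])

```text
time: 1.98
position: [0.4942, 0.1924, 0.2224]
ee_rot: [-0.0, 0.736, 0.677, -0.0]
contact_force: [0.1, -0.6, -0.7]
gripper_width: 0.0879
```

```bash
python3 - <<'E'
from h import *
s=state();print(s["time"],s["q"].round(3),s["position"].round(4),s["ee_rot"].round(4),s["contact_force"].round(2))
E
```

```text
1.9833 [ 0.241  0.26   1.659 -0.     1.223  0.324] [0.4942 0.1924 0.2224] [-1.000e-04  7.358e-01  6.772e-01 -3.000e-04] [ 0.07 -0.62 -0.66]
```

>>> play_rows(series=[{"x": 0,"y": 0,"z": 0,"spin": 0.12,"fingers": 1},{"x": 0,"y": 0,"z": 0,"spin": 0.12,"fingers": 1},{"x": 0,"y": 0,"z": 0,"spin": 0.12,"fingers": 1},{"x": 0,"y": 0,"z": 0,"spin": 0.12,"fingers": 1},{"x": 0,"y": 0,"z": 0,"spin": 0.12,"fingers": 1},{"x": 0,"y": 0,"z": 0,"spin": 0.12,"fingers": 1},{"x": 0,"y": 0,"z": 0,"spin": 0.12,"fingers": 1},{"x": 0,"y": 0,"z": 0,"spin": 0.12,"fingers": 1},{"x": 0,"y": 0,"z": 0,"spin": 0.12,"fingers": 1},{"x": 0,"y": 0,"z": 0,"spin": 0.12,"fingers": 1},{"x": 0,"y": 0,"z": 0,"spin": 0.12,"fingers": 1}])

```text
time: 2.9
position: [0.4942, 0.1924, 0.2224]
ee_rot: [0.0, 0.996, 0.084, -0.0]
contact_force: [-0.9, -0.1, -0.6]
gripper_width: 0.0878
```

>>> play_rows(series=[{"x": 0,"y": 0,"z": 0,"spin": 0.12,"fingers": 1},{"x": 0,"y": 0,"z": 0,"spin": 0.12,"fingers": 1},{"x": 0,"y": 0,"z": 0,"spin": 0.12,"fingers": 1},{"x": 0,"y": 0,"z": 0,"spin": 0.12,"fingers": 1},{"x": 0,"y": 0,"z": 0,"spin": 0.12,"fingers": 1},{"x": 0,"y": 0,"z": 0,"spin": 0.12,"fingers": 1},{"x": 0,"y": 0,"z": 0,"spin": 0.12,"fingers": 1},{"x": 0,"y": 0,"z": 0,"spin": 0.12,"fingers": 1},{"x": 0,"y": 0,"z": 0,"spin": 0.12,"fingers": 1},{"x": 0,"y": 0,"z": 0,"spin": 0.12,"fingers": 1},{"x": 0,"y": 0,"z": 0,"spin": 0,"fingers": 1}])

```text
time: 3.82
position: [0.4942, 0.1924, 0.2224]
ee_rot: [0.0, 0.87, -0.493, -0.0]
contact_force: [-0.0, 0.1, -0.7]
gripper_width: 0.088
```

```bash
cat >> h.py <<'E'
def captop(d,c=(.495,.192),R=.045,zmin=.135,zmax=.2):
    w=cloud(d); m=(w[...,2]>zmin)&(w[...,2]<zmax)&(np.hypot(w[...,0]-c[0],w[...,1]-c[1])<R)
    k,lab,st,_=cv2.connectedComponentsWithStats(m.astype(np.uint8))
    i=1+np.argmax(st[1:,4]); p=w[lab==i]; h=np.percentile(p[:,2],80); p=p[abs(p[:,2]-h)<.004]
    cc,r=cv2.minEnclosingCircle(p[:,:2].astype(np.float32)); return np.round([*cc,r,np.median(p[:,2])],4),st[i]
def axes(s):
    from scipy.spatial.transform import Rotation as Rn
    q=s["ee_rot"]; return Rn.from_quat(np.r_[q[1:],q[0]]).as_matrix()
E
python3 - <<'E'
from h import *
s=state();print(s["time"],s["q"].round(3),s["position"].round(4),s["ee_rot"].round(4),s["contact_force"].round(2))
print(axes(s).round(4))
d=get_image("wrist");save("wrist1.png",d["img"]);print(captop(d))
a=get_image("side");print(captop(a))
E
```

```text
3.8167 [ 0.241  0.26   1.659 -0.     1.223  2.842] [0.4942 0.1924 0.2224] [ 3.000e-04  8.702e-01 -4.927e-01 -2.000e-04] [-0.01  0.09 -0.73]
[[ 5.144e-01 -8.576e-01 -7.000e-04]
 [-8.576e-01 -5.144e-01 -2.000e-04]
 [-2.000e-04  7.000e-04 -1.000e+00]]
(array([0.4957, 0.1938, 0.0222, 0.1466]), array([ 225,  177,   57,   57, 2502], dtype=int32))
(array([0.4938, 0.1932, 0.0243, 0.1445]), array([192, 136,  19,  14, 215], dtype=int32))
```

View pics/wrist1.png

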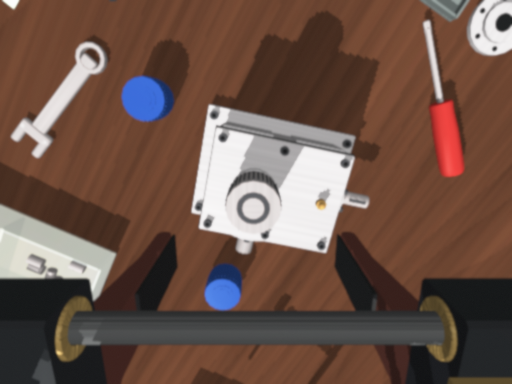

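The wrist view shows the cap top at about (253,205), between the fingers, with one blue look-alike at (223,287) and the other at (147,98). The three estimates of the cap axis agree to 2 mm, so I descend and half close.

>>> play_rows(series=[{"x": 0.0004,"y": -0.0007,"z": 0.014,"spin": 0,"fingers": 1},{"x": 0,"y": 0,"z": 0.014,"spin": 0,"fingers": 1},{"x": 0,"y": 0,"z": 0.014,"spin": 0,"fingers": 1},{"x": 0,"y": 0,"z": 0.014,"spin": 0,"fingers": 1},{"x": 0,"y": 0,"z": 0.014,"spin": 0,"fingers": 1},{"x": 0,"y": 0,"z": 0.014,"spin": 0,"fingers": 1},{"x": 0,"y": 0,"z": 0.014,"spin": 0,"fingers": 0.3},{"x": 0,"y": 0,"z": 0.014,"spin": 0,"fingers": 0.2},{"x": 0,"y": 0,"z": 0,"spin": 0,"fingers": 0.14},{"x": 0,"y": 0,"z": 0,"spin": 0,"fingers": 0.1},{"x": 0,"y": 0,"z": 0,"spin": 0,"fingers": 0.1},{"x": 0,"y": 0,"z": 0,"spin": 0,"fingers": 0.1}])

```text
time: 4.92
position: [0.4961, 0.1927, 0.1116]
ee_rot: [-0.001, 0.871, -0.49, 0.001]
contact_force: [-0.6, 0.6, 0.2]
gripper_width: 0.0519
```

```bash
python3 - <<'E'
from h import *
s=state();print(s["time"],s["q"].round(3),s["position"].round(4),s["contact_force"].round(2),s["gripper_width"])
d=get_image("wrist");save("wrist2.png",d["img"][120:384,100:412],2);print(captop(d,R=.03,zmax=.152))
E
```

```text
4.9167 [ 0.241  0.392  1.782 -0.     0.966  2.837] [0.4961 0.1927 0.1116] [-0.61  0.6   0.17] 0.051895517324586485
(array([0.4956, 0.1935, 0.0221, 0.1465]), array([ 207,  231,   97,   80, 6440], dtype=int32))
```

View pics/wrist2.png

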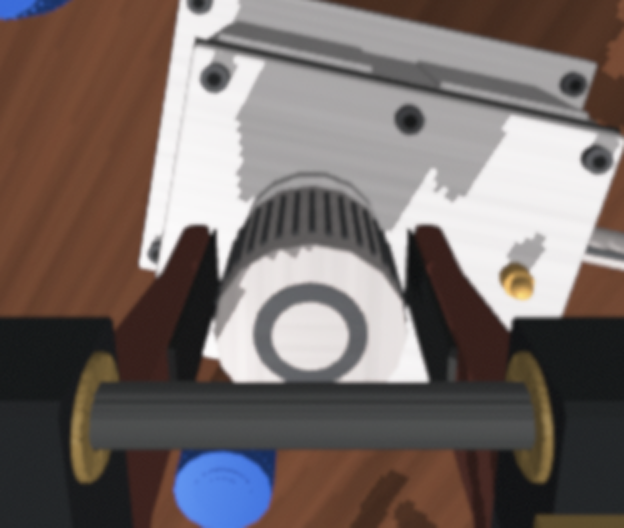

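The wrist close-up shows the cap centred between the finger pads, with gaps about equal either side (px 215 and 408). I close slowly.

>>> play_rows(series=[{"x": 0,"y": 0,"z": 0,"spin": 0,"fingers": 0.08},{"x": 0,"y": 0,"z": 0,"spin": 0,"fingers": 0.06},{"x": 0,"y": 0,"z": 0,"spin": 0,"fingers": 0.05},{"x": 0,"y": 0,"z": 0,"spin": 0,"fingers": 0.04}])

```text
time: 5.3
position: [0.4956, 0.1925, 0.1109]
ee_rot: [-0.0, 0.871, -0.491, 0.0]
contact_force: [0.5, -0.5, 0.9]
gripper_width: 0.0456
```

>>> play_rows(series=[{"x": 0,"y": 0,"z": 0,"spin": 0,"fingers": 0.02},{"x": 0,"y": 0,"z": 0,"spin": 0,"fingers": 0.01},{"x": 0,"y": 0,"z": 0,"spin": 0,"fingers": 0.0}])

```text
time: 5.55
position: [0.4963, 0.1929, 0.1109]
ee_rot: [-0.001, 0.871, -0.491, 0.001]
contact_force: [2.2, 2.1, 0.1]
gripper_width: 0.0441
```

>>> play_rows(series=[{"x": 0,"y": -0.0005,"z": 0,"spin": 0,"fingers": -0.02},{"x": 0,"y": 0,"z": 0,"spin": 0,"fingers": -0.1},{"x": 0,"y": 0,"z": 0,"spin": 0,"fingers": -1},{"x": 0,"y": 0,"z": 0,"spin": 0,"fingers": -1},{"x": 0,"y": 0,"z": 0,"spin": 0,"fingers": -1}])

```text
time: 5.97
position: [0.4963, 0.1929, 0.1109]
ee_rot: [-0.0, 0.871, -0.491, 0.0]
contact_force: [2.5, 3.6, 1.7]
gripper_width: 0.0437
```

>>> play_rows(series=[{"x": 0,"y": 0,"z": -0.00015,"spin": -0.1,"fingers": -1},{"x": 0,"y": 0,"z": -0.00015,"spin": -0.1,"fingers": -1},{"x": 0,"y": 0,"z": -0.00015,"spin": -0.1,"fingers": -1},{"x": 0,"y": 0,"z": -0.00015,"spin": -0.1,"fingers": -1},{"x": 0,"y": 0,"z": -0.00015,"spin": -0.1,"fingers": -1},{"x": 0,"y": 0,"z": -0.00015,"spin": -0.1,"fingers": -1}])

```text
time: 6.47
position: [0.4966, 0.1927, 0.1118]
ee_rot: [-0.0, 0.978, -0.209, 0.001]
contact_force: [3.4, 1.9, 0.8]
gripper_width: 0.0434
```

```bash
cat > s.py <<'E'
from h import *
s=state();R=axes(s)
print(s["time"],"q",s["q"].round(3),"p",s["position"].round(4),"F",s["contact_force"].round(2),"Ftool",(R.T@s["contact_force"]).round(2),"T",s["wrist_torque"].round(2),s["gripper_width"].round(4));print(R.round(3)[:2])
E
python3 s.py
```

```text
Traceback (most recent call last):
  File "s.py", line 3, in <module>
    print(s["time"],"q",s["q"].round(3),"p",s["position"].round(4),"F",s["contact_force"].round(2),"Ftool",(R.T@s["contact_force"]).round(2),"T",s["wrist_torque"].round(2),s["gripper_width"].round(4));print(R.round(3)[:2])
                                                                                                                                                                            ^^^^^^^^^^^^^^^^^^^^^^^^
AttributeError: 'float' object has no attribute 'round'
```

>>> play_rows(series=[{"x": 0,"y": 0,"z": -0.00015,"spin": -0.1,"fingers": -1},{"x": 0,"y": 0,"z": -0.00015,"spin": -0.1,"fingers": -1},{"x": 0,"y": 0,"z": -0.00015,"spin": -0.1,"fingers": -1},{"x": 0,"y": 0,"z": -0.00015,"spin": -0.1,"fingers": -1},{"x": 0,"y": 0,"z": -0.00015,"spin": -0.1,"fingers": -1},{"x": 0,"y": 0,"z": -0.00015,"spin": -0.1,"fingers": -1},{"x": 0,"y": 0,"z": -0.00015,"spin": -0.1,"fingers": -1},{"x": 0,"y": 0,"z": -0.00015,"spin": -0.1,"fingers": -1},{"x": 0,"y": 0,"z": -0.00015,"spin": -0.1,"fingers": -1},{"x": 0,"y": 0,"z": -0.00015,"spin": -0.1,"fingers": -1},{"x": 0,"y": 0,"z": -0.00015,"spin": -0.1,"fingers": -1},{"x": 0,"y": 0,"z": -0.00015,"spin": -0.1,"fingers": -1}])

```text
time: 7.47
position: [0.4969, 0.1938, 0.1135]
ee_rot: [-0.001, 0.925, 0.379, 0.001]
contact_force: [4.2, 6.1, -1.8]
gripper_width: 0.0438
```

```bash
sed -i 's/s\["gripper_width"\].round(4)/round(s["gripper_width"],4)/' s.py; python3 s.py; python3 -c "
from h import *
d=get_image('wrist');print(captop(d,R=.03,zmax=.16))"
```

```text
7.4667 q [0.241 0.39  1.778 0.002 0.971 1.033] p [0.4969 0.1938 0.1135] F [ 4.16  6.06 -1.8 ] Ftool [ 7.21 -1.4   1.82] T [ 0.94 -0.51 -0.19] 0.0438
[[ 0.713  0.702  0.002]
 [ 0.702 -0.713  0.002]]
(array([0.5009, 0.1978, 0.0275, 0.1492]), array([ 190,  228,  133,   83, 7831], dtype=int32))
```

>>> play_rows(series=[{"x": 0.0005,"y": 0,"z": -0.00015,"spin": -0.1,"fingers": -1},{"x": 0.0005,"y": 0,"z": -0.00015,"spin": -0.1,"fingers": -1},{"x": 0.0003,"y": 0,"z": -0.00015,"spin": -0.1,"fingers": -1},{"x": 0,"y": 0,"z": -0.00015,"spin": -0.1,"fingers": -1},{"x": 0,"y": 0,"z": -0.00015,"spin": -0.1,"fingers": -1},{"x": 0,"y": 0,"z": -0.00015,"spin": -0.1,"fingers": -1},{"x": 0,"y": 0,"z": -0.00015,"spin": -0.1,"fingers": -1},{"x": 0,"y": 0,"z": -0.00015,"spin": -0.1,"fingers": -1}])

```text
time: 8.18
position: [0.4964, 0.1943, 0.1146]
ee_rot: [-0.0, 0.705, 0.71, 0.0]
contact_force: [2.2, 3.9, 1.7]
gripper_width: 0.0437
```

```bash
python3 s.py
```

```text
8.1833 q [2.430e-01 3.900e-01 1.776e+00 1.000e-03 9.760e-01 2.350e-01] p [0.4964 0.1943 0.1146] F [2.2  3.91 1.66] Ftool [ 3.89  2.22 -1.66] T [ 0.75 -0.09 -0.09] 0.0437
[[-0.007  1.    -0.   ]
 [ 1.     0.007  0.001]]
```

>>> play_rows(series=[{"x": 0.0004,"y": 0.0002,"z": -0.00015,"spin": -0.1,"fingers": -1},{"x": 0.0003,"y": 0,"z": -0.00015,"spin": -0.1,"fingers": -1},{"x": 0.0002,"y": 0,"z": -0.00015,"spin": -0.1,"fingers": -1},{"x": 0,"y": 0,"z": -0.00015,"spin": -0.1,"fingers": -1},{"x": 0,"y": 0,"z": -0.00015,"spin": -0.1,"fingers": -1},{"x": 0,"y": 0,"z": -0.00015,"spin": -0.1,"fingers": -1},{"x": 0,"y": 0,"z": -0.00015,"spin": -0.1,"fingers": -1},{"x": 0,"y": 0,"z": -0.00015,"spin": -0.1,"fingers": -1},{"x": 0,"y": 0,"z": -0.00015,"spin": -0.1,"fingers": -1},{"x": 0,"y": 0,"z": -0.00015,"spin": -0.1,"fingers": -1},{"x": 0,"y": 0,"z": -0.00015,"spin": -0.1,"fingers": -1},{"x": 0,"y": 0,"z": -0.00015,"spin": -0.1,"fingers": -1}])

```text
time: 9.18
position: [0.4957, 0.1943, 0.1162]
ee_rot: [-0.001, 0.181, 0.984, -0.0]
contact_force: [-1.1, 1.6, 3.2]
gripper_width: 0.0438
```

```bash
python3 s.py
```

```text
9.1833 q [ 0.244  0.388  1.774 -0.     0.982 -0.964] p [0.4957 0.1943 0.1162] F [-1.07  1.63  3.2 ] Ftool [ 1.59  1.14 -3.2 ] T [ 0.21  0.07 -0.12] 0.0438
[[-0.935  0.355 -0.002]
 [ 0.355  0.935 -0.001]]
```

>>> play_rows(series=[{"x": 0.0003,"y": 0.0001,"z": -0.0003,"spin": -0.1,"fingers": -1},{"x": 0,"y": 0,"z": -0.00015,"spin": -0.1,"fingers": -1},{"x": 0,"y": 0,"z": -0.00015,"spin": -0.1,"fingers": -1},{"x": 0,"y": 0,"z": -0.00015,"spin": -0.1,"fingers": -1},{"x": 0,"y": 0,"z": -0.00015,"spin": -0.1,"fingers": -1},{"x": 0,"y": 0,"z": -0.00015,"spin": -0.1,"fingers": -1},{"x": 0,"y": 0,"z": -0.00015,"spin": -0.1,"fingers": -1},{"x": 0,"y": 0,"z": -0.00015,"spin": -0.1,"fingers": -1},{"x": 0,"y": 0,"z": -0.00015,"spin": -0.1,"fingers": -1},{"x": 0,"y": 0,"z": -0.00015,"spin": -0.1,"fingers": -1},{"x": 0,"y": 0,"z": -0.00015,"spin": -0.1,"fingers": -1},{"x": 0,"y": 0,"z": -0.00015,"spin": -0.1,"fingers": -1}])

```text
time: 10.18
position: [0.4947, 0.1937, 0.1179]
ee_rot: [-0.002, -0.407, 0.914, -0.0]
contact_force: [-0.3, -0.6, 3.2]
gripper_width: 0.0437
```

```bash
python3 s.py
```

```text
10.1833 q [ 2.440e-01  3.850e-01  1.773e+00 -1.000e-03  9.870e-01 -2.163e+00] p [0.4947 0.1937 0.1179] F [-0.33 -0.56  3.23] Ftool [ 0.65 -0.12 -3.22] T [-0.14  0.08 -0.06] 0.0437
[[-0.669 -0.743 -0.003]
 [-0.743  0.669 -0.002]]
```

>>> play_rows(series=[{"x": 0,"y": 0,"z": -0.0003,"spin": -0.1,"fingers": -1},{"x": 0,"y": 0,"z": -0.00015,"spin": -0.1,"fingers": -1},{"x": 0,"y": 0,"z": -0.00015,"spin": -0.1,"fingers": -1},{"x": 0,"y": 0,"z": -0.00015,"spin": -0.1,"fingers": -1},{"x": 0,"y": 0,"z": -0.00015,"spin": -0.1,"fingers": -1},{"x": 0,"y": 0,"z": -0.00015,"spin": -0.1,"fingers": -1},{"x": 0,"y": 0,"z": 0,"spin": 0,"fingers": -1}])

```text
time: 10.77
position: [0.4949, 0.1935, 0.1189]
ee_rot: [-0.002, -0.658, 0.753, 0.0]
contact_force: [-0.8, -3.6, 1.2]
gripper_width: 0.0436
```

```bash
python3 s.py
```

```text
10.7667 q [ 2.440e-01  3.840e-01  1.772e+00 -2.000e-03  9.890e-01 -2.762e+00] p [0.4949 0.1935 0.1189] F [-0.77 -3.6   1.22] Ftool [ 3.68  0.28 -1.21] T [-0.51  0.09  0.12] 0.0436
[[-0.134 -0.991 -0.003]
 [-0.991  0.134 -0.002]]
```

>>> play_rows(series=[{"x": 0,"y": 0,"z": 0,"spin": 0,"fingers": 0.1},{"x": 0,"y": 0,"z": 0,"spin": 0,"fingers": 0.3},{"x": 0,"y": 0,"z": 0,"spin": 0,"fingers": 0.3},{"x": 0,"y": 0,"z": 0,"spin": 0,"fingers": 0.3}])

```text
time: 11.1
position: [0.4962, 0.1949, 0.1192]
ee_rot: [-0.0, -0.656, 0.755, 0.0]
contact_force: [0.5, -0.7, -0.5]
gripper_width: 0.0572
```

```bash
python3 s.py; python3 -c "
from h import *
d=get_image('wrist');save('wrist3.png',d['img']);print(captop(d,R=.03,zmax=.162))
d=get_image('side');print(captop(d,R=.03,zmax=.162))"
```

```text
11.1 q [ 0.245  0.384  1.771  0.     0.988 -2.757] p [0.4962 0.1949 0.1192] F [ 0.45 -0.75 -0.53] Ftool [ 0.68 -0.55  0.53] T [0.09 0.08 0.01] 0.0572
[[-0.139 -0.99  -0.001]
 [-0.99   0.139 -0.   ]]
(array([0.4949, 0.194 , 0.0221, 0.1545]), array([ 209,  222,   98,   89, 7203], dtype=int32))
(array([0.4916, 0.1942, 0.0241, 0.1529]), array([192, 133,  19,  18, 264], dtype=int32))
```

>>> play_rows(series=[{"x": 0.0012,"y": 0.0005,"z": 0,"spin": 0,"fingers": 0.3},{"x": 0,"y": 0,"z": 0,"spin": 0.12,"fingers": 0.3},{"x": 0,"y": 0,"z": 0,"spin": 0.12,"fingers": 0.3},{"x": 0,"y": 0,"z": 0,"spin": 0.12,"fingers": 0.3},{"x": 0,"y": 0,"z": 0,"spin": 0.12,"fingers": 0.3},{"x": 0,"y": 0,"z": 0,"spin": 0.12,"fingers": 0.3},{"x": 0,"y": 0,"z": 0,"spin": 0.12,"fingers": 0.3},{"x": 0,"y": 0,"z": 0,"spin": 0.12,"fingers": 0.3},{"x": 0,"y": 0,"z": 0,"spin": 0.12,"fingers": 0.3},{"x": 0,"y": 0,"z": 0,"spin": 0.12,"fingers": 0.3}])

```text
time: 12.03
position: [0.4957, 0.1936, 0.1193]
ee_rot: [-0.0, -0.172, 0.985, -0.0]
contact_force: [0.7, 0.7, 1.0]
gripper_width: 0.0571
```

>>> play_rows(series=[{"x": 0,"y": 0,"z": 0,"spin": 0.12,"fingers": 0.3},{"x": 0,"y": 0,"z": 0,"spin": 0.12,"fingers": 0.3},{"x": 0,"y": 0,"z": 0,"spin": 0.12,"fingers": 0.3},{"x": 0,"y": 0,"z": 0,"spin": 0.12,"fingers": 0.3},{"x": 0,"y": 0,"z": 0,"spin": 0.12,"fingers": 0.3},{"x": 0,"y": 0,"z": 0,"spin": 0.12,"fingers": 0.3},{"x": 0,"y": 0,"z": 0,"spin": 0.12,"fingers": 0.3},{"x": 0,"y": 0,"z": 0,"spin": 0.12,"fingers": 0.3},{"x": 0,"y": 0,"z": 0,"spin": 0.12,"fingers": 0.3}])

```text
time: 12.78
position: [0.4957, 0.1936, 0.1193]
ee_rot: [-0.0, 0.359, 0.933, -0.0]
contact_force: [0.3, 0.1, -0.1]
gripper_width: 0.0566
```

>>> play_rows(series=[{"x": 0,"y": 0,"z": 0,"spin": 0.12,"fingers": 0.3},{"x": 0,"y": 0,"z": 0,"spin": 0.12,"fingers": 0.3},{"x": 0,"y": 0,"z": 0,"spin": 0.12,"fingers": 0.3},{"x": 0,"y": 0,"z": 0,"spin": 0.12,"fingers": 0.25},{"x": 0,"y": 0,"z": 0,"spin": 0.12,"fingers": 0.2},{"x": 0,"y": 0,"z": 0,"spin": 0.12,"fingers": 0.15},{"x": 0,"y": 0,"z": 0,"spin": 0.12,"fingers": 0.1},{"x": 0,"y": 0,"z": 0,"spin": 0.12,"fingers": 0.1},{"x": 0,"y": 0,"z": 0,"spin": 0.12,"fingers": 0.08},{"x": 0,"y": 0,"z": 0,"spin": 0,"fingers": 0.06},{"x": 0,"y": 0,"z": 0,"spin": 0,"fingers": 0.06}])

```text
time: 13.7
position: [0.4957, 0.1936, 0.1193]
ee_rot: [-0.0, 0.785, 0.62, -0.0]
contact_force: [0.3, -0.0, -0.2]
gripper_width: 0.0466
```

```bash
python3 s.py; python3 -c "
from h import *
d=get_image('wrist');print(captop(d,R=.03,zmax=.162))"
```

```text
13.7 q [ 0.243  0.382  1.773 -0.     0.987  0.476] p [0.4957 0.1936 0.1193] F [ 0.33 -0.03 -0.16] Ftool [0.05 0.33 0.16] T [-0.08  0.1   0.02] 0.0466
[[ 0.231  0.973 -0.   ]
 [ 0.973 -0.231 -0.   ]]
(array([0.4966, 0.1985, 0.028 , 0.1546]), array([ 191,  221,  130,   90, 8395], dtype=int32))
```

>>> play_rows(series=[{"x": 0,"y": 0,"z": 0,"spin": 0,"fingers": 0.03},{"x": 0,"y": 0,"z": 0,"spin": 0,"fingers": 0.0},{"x": 0,"y": 0,"z": 0,"spin": 0,"fingers": -0.03},{"x": 0,"y": 0,"z": 0,"spin": 0,"fingers": -0.3},{"x": 0,"y": 0,"z": 0,"spin": 0,"fingers": -1},{"x": 0,"y": 0,"z": 0,"spin": 0,"fingers": -1},{"x": 0,"y": 0,"z": 0,"spin": 0,"fingers": -1}])

```text
time: 14.33
position: [0.495, 0.1937, 0.1192]
ee_rot: [-0.0, 0.786, 0.619, -0.001]
contact_force: [-5.2, 2.0, 1.7]
gripper_width: 0.0441
```

>>> play_rows(series=[{"x": 0,"y": 0,"z": -0.00015,"spin": -0.12,"fingers": -1},{"x": 0,"y": 0,"z": -0.0002,"spin": -0.12,"fingers": -1},{"x": 0,"y": 0,"z": -0.00018,"spin": -0.12,"fingers": -1},{"x": 0,"y": 0,"z": -0.00018,"spin": -0.12,"fingers": -1},{"x": 0,"y": 0,"z": -0.00018,"spin": -0.12,"fingers": -1},{"x": 0,"y": 0,"z": -0.00018,"spin": -0.12,"fingers": -1}])

```text
time: 14.83
position: [0.4967, 0.1936, 0.1203]
ee_rot: [0.001, 0.515, 0.857, 0.0]
contact_force: [0.3, 0.6, -2.7]
gripper_width: 0.0436
```

```bash
python3 s.py
```

```text
14.8333 q [ 0.242  0.381  1.771 -0.     0.988 -0.246] p [0.4967 0.1936 0.1203] F [ 0.27  0.64 -2.72] Ftool [0.44 0.54 2.72] T [ 0.11  0.11 -0.14] 0.0436
[[-0.469  0.883  0.002]
 [ 0.883  0.469 -0.   ]]
```

>>> play_rows(series=[{"x": 0,"y": 0,"z": 0,"spin": -0.12,"fingers": -1},{"x": 0,"y": 0,"z": -0.00018,"spin": -0.12,"fingers": -1},{"x": 0,"y": 0,"z": -0.00018,"spin": -0.12,"fingers": -1},{"x": 0,"y": 0,"z": -0.00018,"spin": -0.12,"fingers": -1},{"x": 0,"y": 0,"z": -0.00018,"spin": -0.12,"fingers": -1},{"x": 0,"y": 0,"z": -0.00018,"spin": -0.12,"fingers": -1},{"x": 0,"y": 0,"z": -0.00018,"spin": -0.12,"fingers": -1},{"x": 0,"y": 0,"z": -0.00018,"spin": -0.12,"fingers": -1},{"x": 0,"y": 0,"z": -0.00018,"spin": -0.12,"fingers": -1},{"x": 0,"y": 0,"z": -0.00018,"spin": -0.12,"fingers": -1}])

```text
time: 15.67
position: [0.4972, 0.194, 0.1221]
ee_rot: [0.001, -0.059, 0.998, 0.0]
contact_force: [-0.2, 1.7, -2.6]
gripper_width: 0.0439
```

```bash
python3 s.py
```

```text
15.6667 q [ 0.243  0.379  1.769  0.     0.991 -1.446] p [0.4972 0.194  0.1221] F [-0.16  1.7  -2.6 ] Ftool [-0.04  1.71  2.6 ] T [ 0.37 -0.14 -0.18] 0.0439
[[-0.993 -0.117  0.002]
 [-0.117  0.993  0.001]]
```

>>> play_rows(series=[{"x": 0,"y": 0.0002,"z": -0.0001,"spin": -0.12,"fingers": -1},{"x": 0,"y": 0,"z": -0.00018,"spin": -0.12,"fingers": -1},{"x": 0,"y": 0,"z": -0.00018,"spin": -0.12,"fingers": -1},{"x": 0,"y": 0,"z": -0.00018,"spin": -0.12,"fingers": -1},{"x": 0,"y": 0,"z": -0.00018,"spin": -0.12,"fingers": -1},{"x": 0,"y": 0,"z": -0.00018,"spin": -0.12,"fingers": -1},{"x": 0,"y": 0,"z": -0.00018,"spin": -0.12,"fingers": -1},{"x": 0,"y": 0,"z": -0.00018,"spin": -0.12,"fingers": -1},{"x": 0,"y": 0,"z": -0.00018,"spin": -0.12,"fingers": -1},{"x": 0,"y": 0,"z": -0.00018,"spin": -0.12,"fingers": -1},{"x": 0,"y": 0,"z": 0,"spin": 0,"fingers": -1}])

```text
time: 16.58
position: [0.4968, 0.1943, 0.1238]
ee_rot: [0.001, -0.612, 0.791, -0.0]
contact_force: [-0.3, 2.9, -2.4]
gripper_width: 0.0436
```

```bash
python3 s.py
```

```text
16.5833 q [ 0.243  0.377  1.767  0.     0.995 -2.644] p [0.4968 0.1943 0.1238] F [-0.27  2.95 -2.44] Ftool [-2.78  1.01  2.44] T [0.64 0.09 0.13] 0.0436
[[-0.251 -0.968  0.002]
 [-0.968  0.251  0.001]]
```

>>> play_rows(series=[{"x": 0,"y": 0,"z": -0.0006,"spin": 0,"fingers": -1},{"x": 0,"y": 0,"z": 0,"spin": 0,"fingers": -1},{"x": 0,"y": 0,"z": 0,"spin": 0,"fingers": -1}])

```text
time: 16.83
position: [0.4968, 0.1942, 0.124]
ee_rot: [0.001, -0.609, 0.793, -0.0]
contact_force: [2.6, 4.3, -9.8]
gripper_width: 0.044
```

The small lift is resisted with about 10 N, so the thread still holds. I ease off and release for the last regrip.

>>> play_rows(series=[{"x": 0,"y": 0,"z": 0.0008,"spin": 0,"fingers": -1},{"x": 0,"y": 0,"z": 0,"spin": 0,"fingers": -1},{"x": 0,"y": 0,"z": 0,"spin": 0,"fingers": 0.1},{"x": 0,"y": 0,"z": 0,"spin": 0,"fingers": 0.3},{"x": 0,"y": 0,"z": 0,"spin": 0,"fingers": 0.3},{"x": 0,"y": 0,"z": 0,"spin": 0,"fingers": 0.3}])

```text
time: 17.33
position: [0.4955, 0.1934, 0.1237]
ee_rot: [-0.0, -0.61, 0.792, -0.0]
contact_force: [0.5, 0.4, -0.9]
gripper_width: 0.0569
```

```bash
python3 s.py; python3 -c "
from h import *
d=get_image('wrist');print(captop(d,R=.03,zmax=.168))"
```

```text
17.3333 q [ 2.430e-01  3.760e-01  1.769e+00 -1.000e-03  9.970e-01 -2.640e+00] p [0.4955 0.1934 0.1237] F [ 0.48  0.41 -0.85] Ftool [-0.52 -0.36  0.85] T [0.06 0.12 0.03] 0.0569
[[-0.256 -0.967 -0.   ]
 [-0.967  0.256 -0.001]]
(array([0.4962, 0.1931, 0.0223, 0.159 ]), array([ 205,  220,   97,   91, 7287], dtype=int32))
```

>>> play_rows(series=[{"x": -0.0003,"y": -0.0004,"z": 0,"spin": 0.12,"fingers": 0.3},{"x": 0,"y": 0,"z": 0,"spin": 0.12,"fingers": 0.3},{"x": 0,"y": 0,"z": 0,"spin": 0.12,"fingers": 0.3},{"x": 0,"y": 0,"z": 0,"spin": 0.12,"fingers": 0.3},{"x": 0,"y": 0,"z": 0,"spin": 0.12,"fingers": 0.3},{"x": 0,"y": 0,"z": 0,"spin": 0.12,"fingers": 0.3},{"x": 0,"y": 0,"z": 0,"spin": 0.12,"fingers": 0.3},{"x": 0,"y": 0,"z": 0,"spin": 0.12,"fingers": 0.3},{"x": 0,"y": 0,"z": 0,"spin": 0.12,"fingers": 0.3},{"x": 0,"y": 0,"z": 0,"spin": 0.12,"fingers": 0.3},{"x": 0,"y": 0,"z": 0,"spin": 0.12,"fingers": 0.3},{"x": 0,"y": 0,"z": 0,"spin": 0.12,"fingers": 0.3}])

```text
time: 18.38
position: [0.4961, 0.1938, 0.1236]
ee_rot: [-0.0, 0.067, 0.998, -0.0]
contact_force: [0.7, 0.3, -0.1]
gripper_width: 0.0571
```

>>> play_rows(series=[{"x": 0,"y": 0,"z": 0,"spin": 0.12,"fingers": 0.3},{"x": 0,"y": 0,"z": 0,"spin": 0.12,"fingers": 0.3},{"x": 0,"y": 0,"z": 0,"spin": 0.12,"fingers": 0.3},{"x": 0,"y": 0,"z": 0,"spin": 0.12,"fingers": 0.3},{"x": 0,"y": 0,"z": 0,"spin": 0.12,"fingers": 0.3},{"x": 0,"y": 0,"z": 0,"spin": 0.12,"fingers": 0.3},{"x": 0,"y": 0,"z": 0,"spin": 0.12,"fingers": 0.3},{"x": 0,"y": 0,"z": 0,"spin": 0.12,"fingers": 0.3},{"x": 0,"y": 0,"z": 0,"spin": 0.12,"fingers": 0.3},{"x": 0,"y": 0,"z": 0,"spin": 0.12,"fingers": 0.3},{"x": 0,"y": 0,"z": 0,"spin": 0.12,"fingers": 0.3},{"x": 0,"y": 0,"z": 0,"spin": 0.12,"fingers": 0.3}])

```text
time: 19.38
position: [0.496, 0.1938, 0.1236]
ee_rot: [0.0, 0.708, 0.706, -0.0]
contact_force: [-0.7, 0.5, -0.4]
gripper_width: 0.057
```

>>> play_rows(series=[{"x": 0,"y": 0,"z": 0,"spin": 0.12,"fingers": 0.3},{"x": 0,"y": 0,"z": 0,"spin": 0.12,"fingers": 0.3},{"x": 0,"y": 0,"z": 0,"spin": 0.12,"fingers": 0.3},{"x": 0,"y": 0,"z": 0,"spin": 0.12,"fingers": 0.3},{"x": 0,"y": 0,"z": 0,"spin": 0.12,"fingers": 0.3},{"x": 0,"y": 0,"z": 0,"spin": 0.12,"fingers": 0.3},{"x": 0,"y": 0,"z": 0,"spin": 0.12,"fingers": 0.3},{"x": 0,"y": 0,"z": 0,"spin": 0.12,"fingers": 0.3},{"x": 0,"y": 0,"z": 0,"spin": 0.12,"fingers": 0.3},{"x": 0,"y": 0,"z": 0,"spin": 0.12,"fingers": 0.3},{"x": 0,"y": 0,"z": 0,"spin": 0.12,"fingers": 0.3},{"x": 0,"y": 0,"z": 0,"spin": 0.12,"fingers": 0.3}])

```text
time: 20.38
position: [0.4961, 0.1938, 0.1236]
ee_rot: [0.0, 0.998, 0.064, -0.0]
contact_force: [0.4, -0.2, -0.7]
gripper_width: 0.0568
```

>>> play_rows(series=[{"x": 0,"y": 0,"z": 0,"spin": 0.12,"fingers": 0.3},{"x": 0,"y": 0,"z": 0,"spin": 0.12,"fingers": 0.3},{"x": 0,"y": 0,"z": 0,"spin": 0.12,"fingers": 0.25},{"x": 0,"y": 0,"z": 0,"spin": 0.12,"fingers": 0.2},{"x": 0,"y": 0,"z": 0,"spin": 0.12,"fingers": 0.15},{"x": 0,"y": 0,"z": 0,"spin": 0.12,"fingers": 0.1},{"x": 0,"y": 0,"z": 0,"spin": 0.12,"fingers": 0.1},{"x": 0,"y": 0,"z": 0,"spin": 0.12,"fingers": 0.08},{"x": 0,"y": 0,"z": 0,"spin": 0.12,"fingers": 0.07},{"x": 0,"y": 0,"z": 0,"spin": 0.12,"fingers": 0.06},{"x": 0,"y": 0,"z": 0,"spin": 0,"fingers": 0.06}])

```text
time: 21.3
position: [0.4961, 0.1939, 0.1236]
ee_rot: [0.0, 0.86, -0.51, -0.0]
contact_force: [0.8, -0.3, -0.0]
gripper_width: 0.0466
```

```bash
python3 s.py; python3 -c "
from h import *
d=get_image('wrist');print(captop(d,R=.03,zmax=.165))"
```

```text
21.3 q [ 0.243  0.377  1.768 -0.     0.997  2.885] p [0.4961 0.1939 0.1236] F [ 0.8  -0.3  -0.03] Ftool [ 0.65 -0.55  0.03] T [0.03 0.08 0.01] 0.0466
[[ 0.48  -0.878 -0.   ]
 [-0.878 -0.48  -0.   ]]
(array([0.4967, 0.1889, 0.0291, 0.159 ]), array([ 193,  219,  134,   92, 8772], dtype=int32))
```

>>> play_rows(series=[{"x": 0,"y": 0,"z": 0,"spin": 0,"fingers": 0.03},{"x": 0,"y": 0,"z": 0,"spin": 0,"fingers": 0.0},{"x": 0,"y": 0,"z": 0,"spin": 0,"fingers": -0.03},{"x": 0,"y": 0,"z": 0,"spin": 0,"fingers": -0.3},{"x": 0,"y": 0,"z": 0,"spin": 0,"fingers": -1},{"x": 0,"y": 0,"z": 0,"spin": 0,"fingers": -1},{"x": 0,"y": 0,"z": 0,"spin": 0,"fingers": -1},{"x": 0,"y": 0,"z": 0,"spin": 0,"fingers": -1}])

```text
time: 22.02
position: [0.4963, 0.1941, 0.1236]
ee_rot: [-0.0, 0.861, -0.508, 0.0]
contact_force: [1.1, -0.2, -0.5]
gripper_width: 0.0437
```

>>> play_rows(series=[{"x": 0,"y": 0,"z": -0.00015,"spin": -0.12,"fingers": -1},{"x": 0,"y": 0,"z": -0.00018,"spin": -0.12,"fingers": -1},{"x": 0,"y": 0,"z": -0.00018,"spin": -0.12,"fingers": -1},{"x": 0,"y": 0,"z": -0.00018,"spin": -0.12,"fingers": -1},{"x": 0,"y": 0,"z": -0.00018,"spin": -0.12,"fingers": -1},{"x": 0,"y": 0,"z": -0.00018,"spin": -0.12,"fingers": -1}])

```text
time: 22.52
position: [0.4958, 0.1945, 0.1247]
ee_rot: [-0.0, 0.986, -0.17, -0.0]
contact_force: [0.1, 1.1, 1.3]
gripper_width: 0.0439
```

```bash
python3 s.py
```

```text
22.5167 q [2.430e-01 3.760e-01 1.767e+00 1.000e-03 1.000e+00 2.154e+00] p [0.4958 0.1945 0.1247] F [0.12 1.08 1.34] Ftool [-0.25 -1.06 -1.34] T [ 0.44  0.33 -0.11] 0.0439
[[ 0.942 -0.334 -0.001]
 [-0.334 -0.942  0.001]]
```

>>> play_rows(series=[{"x": 0,"y": -0.0002,"z": -0.0002,"spin": -0.12,"fingers": -1},{"x": 0,"y": 0,"z": -0.00018,"spin": -0.12,"fingers": -1},{"x": 0,"y": 0,"z": -0.00018,"spin": -0.12,"fingers": -1},{"x": 0,"y": 0,"z": -0.00018,"spin": -0.12,"fingers": -1},{"x": 0,"y": 0,"z": -0.00018,"spin": -0.12,"fingers": -1},{"x": 0,"y": 0,"z": -0.00018,"spin": -0.12,"fingers": -1},{"x": 0,"y": 0,"z": -0.00018,"spin": -0.12,"fingers": -1},{"x": 0,"y": 0,"z": -0.00018,"spin": -0.12,"fingers": -1},{"x": 0,"y": 0,"z": -0.00018,"spin": -0.12,"fingers": -1},{"x": 0,"y": 0,"z": -0.00018,"spin": -0.12,"fingers": -1}])

```text
time: 23.35
position: [0.4955, 0.1942, 0.1264]
ee_rot: [-0.0, 0.909, 0.417, -0.001]
contact_force: [-1.4, -0.4, 1.4]
gripper_width: 0.044
```

```bash
python3 s.py
```

```text
23.35 q [0.244 0.374 1.765 0.    1.005 0.955] p [0.4955 0.1942 0.1264] F [-1.42 -0.4   1.43] Ftool [-1.23 -0.81 -1.42] T [-0.13  0.34 -0.07] 0.044
[[ 0.653  0.758 -0.001]
 [ 0.758 -0.653 -0.   ]]
```

>>> play_rows(series=[{"x": -0.0002,"y": -0.0001,"z": -0.0002,"spin": -0.12,"fingers": -1},{"x": 0,"y": 0,"z": -0.00018,"spin": -0.12,"fingers": -1},{"x": 0,"y": 0,"z": -0.00018,"spin": -0.12,"fingers": -1},{"x": 0,"y": 0,"z": -0.00018,"spin": -0.12,"fingers": -1},{"x": 0,"y": 0,"z": -0.00018,"spin": -0.12,"fingers": -1},{"x": 0,"y": 0,"z": -0.00018,"spin": -0.12,"fingers": -1},{"x": 0,"y": 0,"z": -0.00018,"spin": -0.12,"fingers": -1},{"x": 0,"y": 0,"z": -0.00018,"spin": -0.12,"fingers": -1}])

```text
time: 24.02
position: [0.4961, 0.1941, 0.1285]
ee_rot: [0.0, 0.614, 0.789, 0.0]
contact_force: [-0.7, -0.8, 6.3]
gripper_width: 0.0437
```

```bash
python3 s.py
```

```text
24.0167 q [ 0.243  0.371  1.763 -0.     1.008 -0.005] p [0.4961 0.1941 0.1285] F [-0.7  -0.76  6.28] Ftool [-0.56 -0.86 -6.28] T [-0.12  0.21  0.02] 0.0437
[[-0.246  0.969  0.   ]
 [ 0.969  0.246 -0.   ]]
```

The push has jumped to +6 N and the torque has vanished, so it looks free. I test with a small lift while turning slightly on.

>>> play_rows(series=[{"x": 0,"y": 0,"z": -0.0003,"spin": -0.12,"fingers": -1},{"x": 0,"y": 0,"z": -0.0003,"spin": -0.12,"fingers": -1},{"x": 0,"y": 0,"z": -0.0004,"spin": 0,"fingers": -1},{"x": 0,"y": 0,"z": -0.0004,"spin": 0,"fingers": -1},{"x": 0,"y": 0,"z": 0,"spin": 0,"fingers": -1}])

```text
time: 24.43
position: [0.4963, 0.1942, 0.13]
ee_rot: [0.0, 0.517, 0.856, 0.0]
contact_force: [-1.0, -0.4, 6.7]
gripper_width: 0.044
```

```bash
python3 s.py
```

```text
24.4333 q [ 0.243  0.369  1.761 -0.     1.011 -0.24 ] p [0.4963 0.1942 0.13  ] F [-1.03 -0.38  6.75] Ftool [ 0.14 -1.09 -6.75] T [-0.07  0.21  0.01] 0.044
[[-0.465  0.886  0.001]
 [ 0.886  0.465  0.   ]]
```

Free, as it follows the lift at a steady spring force of 6.7 N. I lift straight up.

>>> play_rows(series=[{"x": 0,"y": 0,"z": -0.0015,"spin": 0,"fingers": -1},{"x": 0,"y": 0,"z": -0.0015,"spin": 0,"fingers": -1},{"x": 0,"y": 0,"z": -0.0015,"spin": 0,"fingers": -1},{"x": 0,"y": 0,"z": -0.0015,"spin": 0,"fingers": -1},{"x": 0,"y": 0,"z": -0.002,"spin": 0,"fingers": -1},{"x": 0,"y": 0,"z": -0.002,"spin": 0,"fingers": -1},{"x": 0,"y": 0,"z": -0.002,"spin": 0,"fingers": -1},{"x": 0,"y": 0,"z": -0.002,"spin": 0,"fingers": -1},{"x": 0,"y": 0,"z": -0.002,"spin": 0,"fingers": -1},{"x": 0,"y": 0,"z": -0.002,"spin": 0,"fingers": -1},{"x": 0,"y": 0,"z": -0.002,"spin": 0,"fingers": -1},{"x": 0,"y": 0,"z": -0.002,"spin": 0,"fingers": -1}])

```text
time: 25.43
position: [0.4961, 0.1941, 0.1515]
ee_rot: [-0.0, 0.517, 0.856, -0.0]
contact_force: [-0.2, -0.2, -2.0]
gripper_width: 0.0441
```

>>> play_rows(series=[{"x": 0,"y": 0,"z": -0.003,"spin": 0,"fingers": -1},{"x": 0,"y": 0,"z": -0.004,"spin": 0,"fingers": -1},{"x": 0,"y": 0,"z": -0.005,"spin": 0,"fingers": -1},{"x": 0,"y": 0,"z": -0.006,"spin": 0,"fingers": -1},{"x": 0,"y": 0,"z": -0.006,"spin": 0,"fingers": -1},{"x": 0,"y": 0,"z": -0.006,"spin": 0,"fingers": -1},{"x": 0,"y": 0,"z": -0.006,"spin": 0,"fingers": -1},{"x": 0,"y": 0,"z": -0.006,"spin": 0,"fingers": -1},{"x": 0,"y": 0,"z": -0.006,"spin": 0,"fingers": -1},{"x": 0,"y": 0,"z": -0.006,"spin": 0,"fingers": -1},{"x": 0,"y": 0,"z": -0.006,"spin": 0,"fingers": -1},{"x": 0,"y": 0,"z": 0,"spin": 0,"fingers": -1}])

```text
time: 26.43
position: [0.4969, 0.1944, 0.2127]
ee_rot: [0.001, 0.517, 0.856, 0.001]
contact_force: [-0.1, -0.1, -0.9]
gripper_width: 0.0438
```

```bash
python3 s.py; python3 -c "
from h import *
d=get_image('side');save('side2.png',d['img'][60:230,120:340],3);print(captop(d,zmin=.22,zmax=.26,R=.03))"
```

```text
26.4333 q [ 0.243  0.272  1.667 -0.     1.2   -0.24 ] p [0.4969 0.1944 0.2127] F [-0.08 -0.09 -0.9 ] Ftool [-0.04 -0.12  0.9 ] T [ 0.01 -0.03  0.03] 0.0438
[[-0.464  0.886  0.002]
 [ 0.886  0.464  0.   ]]
(array([0.4969, 0.1892, 0.0288, 0.2467]), array([187,  95,  23,  29, 369], dtype=int32))
```

View pics/side2.png

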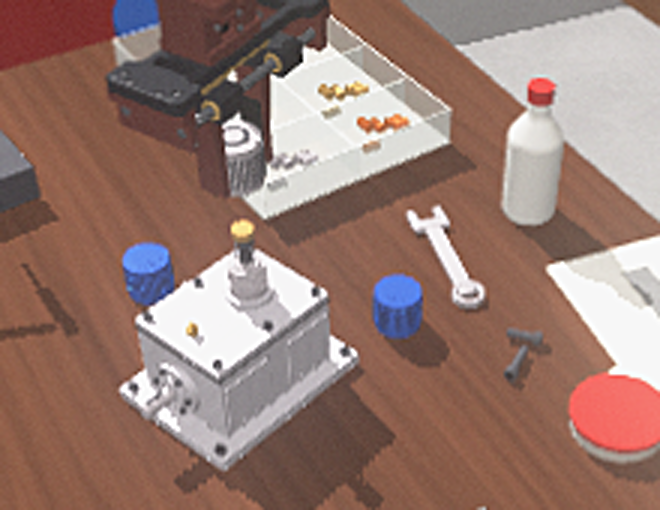

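The side view shows the cap upright in the fingers at crop px (240,155). The bare thrust piece is below it at (242,232), well clear. I carry it to the pad.

>>> play_rows(series=[{"x": -0.011,"y": -0.006,"z": 0,"spin": 0,"fingers": -1},{"x": -0.0221,"y": -0.0121,"z": 0,"spin": 0,"fingers": -1},{"x": -0.0294,"y": -0.016,"z": 0,"spin": 0,"fingers": -1},{"x": -0.0294,"y": -0.016,"z": 0,"spin": 0,"fingers": -1},{"x": -0.0294,"y": -0.016,"z": 0,"spin": 0,"fingers": -1},{"x": -0.0294,"y": -0.016,"z": 0,"spin": 0,"fingers": -1},{"x": -0.0294,"y": -0.016,"z": 0,"spin": 0,"fingers": -1},{"x": -0.0294,"y": -0.016,"z": 0,"spin": 0,"fingers": -1},{"x": -0.0294,"y": -0.016,"z": 0,"spin": 0,"fingers": -1},{"x": -0.0294,"y": -0.016,"z": 0,"spin": 0,"fingers": -1},{"x": -0.0294,"y": -0.016,"z": 0,"spin": 0,"fingers": -1}])

```text
time: 27.4
position: [0.4896, -0.147, 0.2109]
ee_rot: [-0.0, 0.518, 0.856, -0.0]
contact_force: [-0.3, -0.1, -1.5]
gripper_width: 0.044
```

>>> play_rows(series=[{"x": -0.0294,"y": -0.0161,"z": 0,"spin": 0,"fingers": -1},{"x": -0.0175,"y": -0.0097,"z": 0,"spin": 0,"fingers": -1},{"x": -0.0086,"y": -0.0051,"z": 0,"spin": 0.06,"fingers": -1},{"x": 0,"y": 0,"z": 0.01,"spin": 0.12,"fingers": -1},{"x": 0,"y": 0,"z": 0.02,"spin": 0.12,"fingers": -1},{"x": 0,"y": 0,"z": 0.02,"spin": 0.12,"fingers": -1},{"x": 0,"y": 0,"z": 0.02,"spin": 0.06,"fingers": -1},{"x": 0,"y": 0,"z": 0.02,"spin": 0,"fingers": -1},{"x": 0,"y": 0,"z": 0.01,"spin": 0,"fingers": -1},{"x": 0,"y": 0,"z": 0,"spin": 0,"fingers": -1},{"x": 0,"y": 0,"z": 0,"spin": 0,"fingers": -1}])

```text
time: 28.32
position: [0.4886, -0.2084, 0.1111]
ee_rot: [-0.001, 0.706, 0.708, -0.0]
contact_force: [0.5, 0.4, -0.7]
gripper_width: 0.0437
```

```bash
python3 s.py; python3 -c "
from h import *
d=get_image('side');save('side3.png',d['img'][200:384,190:410],3);e=get_image('wrist')
print('cap wrist',captop(e,c=(.49,-.208),R=.028,zmin=.12,zmax=.155))
w=cloud(e);m=(e['img'].max(-1)<75)&(abs(w[...,2]-.006)<.006)
p=w[m];print('pad dark pts',len(p),np.percentile(p,[1,50,99],axis=0).round(4)) if len(p) else print('no pad')"
```

```text
28.3167 q [-0.533  0.393  1.782 -0.     0.968 -0.536] p [ 0.4886 -0.2084  0.1111] F [ 0.53  0.43 -0.65] Ftool [0.43 0.53 0.65] T [ 0.01  0.03 -0.  ] 0.0437
[[-0.003  1.    -0.001]
 [ 1.     0.003  0.001]]
cap wrist (array([ 0.49  , -0.2051,  0.0271,  0.1473]), array([ 195,  217,  127,   94, 8753], dtype=int32))
pad dark pts 6458 [[ 0.3438 -0.3073  0.0012]
 [ 0.4934 -0.1995  0.0062]
 [ 0.7183 -0.0753  0.011 ]]
```

View pics/side3.png

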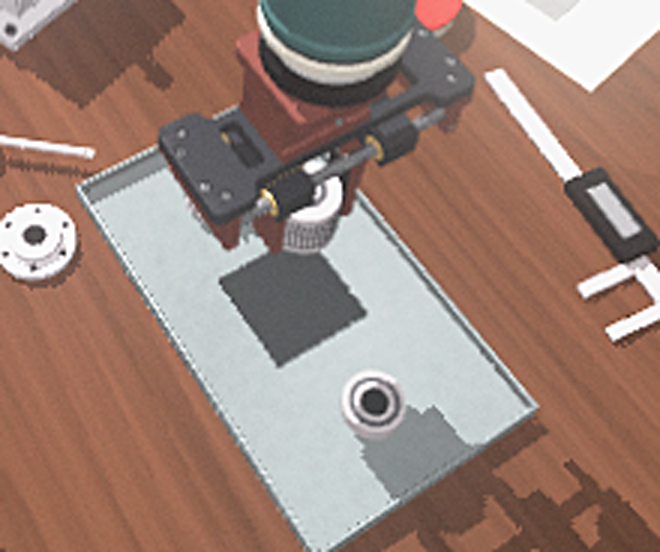

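The cap hangs upright above the pad, which shows at crop px (290,300) with the bearing at (373,402). I lower it slowly towards contact.

>>> play_rows(series=[{"x": 0,"y": 0.001,"z": 0.008,"spin": 0,"fingers": -1},{"x": 0,"y": 0,"z": 0.011,"spin": 0,"fingers": -1},{"x": 0,"y": 0,"z": 0.011,"spin": 0,"fingers": -1},{"x": 0,"y": 0,"z": 0.011,"spin": 0,"fingers": -1},{"x": 0,"y": 0,"z": 0.011,"spin": 0,"fingers": -1},{"x": 0,"y": 0,"z": 0.011,"spin": 0,"fingers": -1},{"x": 0,"y": 0,"z": 0.011,"spin": 0,"fingers": -1},{"x": 0,"y": 0,"z": 0.008,"spin": 0,"fingers": -1},{"x": 0,"y": 0,"z": 0.004,"spin": 0,"fingers": -1},{"x": 0,"y": 0,"z": 0.002,"spin": 0,"fingers": -1},{"x": 0,"y": 0,"z": 0,"spin": 0,"fingers": -1},{"x": 0,"y": 0,"z": 0,"spin": 0,"fingers": -1}])

```text
time: 29.42
position: [0.4905, -0.2084, 0.0235]
ee_rot: [0.0, 0.706, 0.708, -0.0]
contact_force: [-0.3, -0.3, -1.1]
gripper_width: 0.0441
```

>>> play_rows(series=[{"x": 0,"y": 0,"z": 0.001,"spin": 0,"fingers": -1},{"x": 0,"y": 0,"z": 0.001,"spin": 0,"fingers": -1},{"x": 0,"y": 0,"z": 0.001,"spin": 0,"fingers": -1},{"x": 0,"y": 0,"z": 0.001,"spin": 0,"fingers": -1},{"x": 0,"y": 0,"z": 0.001,"spin": 0,"fingers": -1},{"x": 0,"y": 0,"z": 0.001,"spin": 0,"fingers": -1},{"x": 0,"y": 0,"z": 0,"spin": 0,"fingers": -1}])

```text
time: 30.0
position: [0.4901, -0.2082, 0.0171]
ee_rot: [-0.0, 0.706, 0.708, -0.0]
contact_force: [0.1, -0.4, -1.6]
gripper_width: 0.044
```

>>> play_rows(series=[{"x": 0,"y": 0,"z": 0.001,"spin": 0,"fingers": -1},{"x": 0,"y": 0,"z": 0.001,"spin": 0,"fingers": -1},{"x": 0,"y": 0,"z": 0.001,"spin": 0,"fingers": -1},{"x": 0,"y": 0,"z": 0.0005,"spin": 0,"fingers": -1},{"x": 0,"y": 0,"z": 0,"spin": 0,"fingers": -1},{"x": 0,"y": 0,"z": 0,"spin": 0,"fingers": -1}])

```text
time: 30.5
position: [0.4901, -0.2083, 0.0138]
ee_rot: [-0.0, 0.706, 0.708, -0.0]
contact_force: [-0.2, 0.3, -0.8]
gripper_width: 0.0442
```

>>> play_rows(series=[{"x": 0,"y": 0,"z": 0.0005,"spin": 0,"fingers": -1},{"x": 0,"y": 0,"z": 0.0005,"spin": 0,"fingers": -1},{"x": 0,"y": 0,"z": 0,"spin": 0,"fingers": -1},{"x": 0,"y": 0,"z": 0,"spin": 0,"fingers": -1}])

```text
time: 30.83
position: [0.4902, -0.2083, 0.0128]
ee_rot: [-0.0, 0.706, 0.708, -0.0]
contact_force: [-0.4, 0.4, -0.7]
gripper_width: 0.0439
```

>>> play_rows(series=[{"x": 0,"y": 0,"z": 0.0004,"spin": 0,"fingers": -1},{"x": 0,"y": 0,"z": 0.0004,"spin": 0,"fingers": -1},{"x": 0,"y": 0,"z": 0,"spin": 0,"fingers": -1},{"x": 0,"y": 0,"z": 0,"spin": 0,"fingers": -1}])

```text
time: 31.17
position: [0.4902, -0.2083, 0.012]
ee_rot: [0.0, 0.706, 0.708, -0.0]
contact_force: [0.8, 0.2, -1.0]
gripper_width: 0.0442
```

>>> play_rows(series=[{"x": 0,"y": 0,"z": 0.0004,"spin": 0,"fingers": -1},{"x": 0,"y": 0,"z": 0.0004,"spin": 0,"fingers": -1},{"x": 0,"y": 0,"z": 0,"spin": 0,"fingers": -1},{"x": 0,"y": 0,"z": 0,"spin": 0,"fingers": -1}])

```text
time: 31.5
position: [0.4902, -0.2083, 0.0112]
ee_rot: [-0.0, 0.706, 0.708, -0.0]
contact_force: [0.8, -0.7, -1.7]
gripper_width: 0.0443
```

>>> play_rows(series=[{"x": 0,"y": 0,"z": 0.0004,"spin": 0,"fingers": -1},{"x": 0,"y": 0,"z": 0.0004,"spin": 0,"fingers": -1},{"x": 0,"y": 0,"z": 0,"spin": 0,"fingers": -1},{"x": 0,"y": 0,"z": 0,"spin": 0,"fingers": -1}])

```text
time: 31.83
position: [0.4902, -0.2083, 0.0109]
ee_rot: [0.0, 0.706, 0.708, -0.0]
contact_force: [-1.4, 1.3, 5.1]
gripper_width: 0.0436
```

>>> play_rows(series=[{"x": 0,"y": 0,"z": 0.0003,"spin": 0,"fingers": -1},{"x": 0,"y": 0,"z": 0.0003,"spin": 0,"fingers": -1},{"x": 0,"y": 0,"z": 0,"spin": 0,"fingers": -1},{"x": 0,"y": 0,"z": 0,"spin": 0,"fingers": -1}])

```text
time: 32.17
position: [0.4902, -0.2083, 0.0108]
ee_rot: [0.0, 0.706, 0.708, -0.0]
contact_force: [-2.2, 1.2, 12.4]
gripper_width: 0.0438
```

Contact was felt at TCP z of about 0.011. I ease off most of the load and open gently.

>>> play_rows(series=[{"x": 0,"y": 0,"z": -0.0008,"spin": 0,"fingers": -1},{"x": 0,"y": 0,"z": 0,"spin": 0,"fingers": -1},{"x": 0,"y": 0,"z": 0,"spin": 0,"fingers": 0.02},{"x": 0,"y": 0,"z": 0,"spin": 0,"fingers": 0.05},{"x": 0,"y": 0,"z": 0,"spin": 0,"fingers": 0.1},{"x": 0,"y": 0,"z": 0,"spin": 0,"fingers": 0.2},{"x": 0,"y": 0,"z": 0,"spin": 0,"fingers": 0.3},{"x": 0,"y": 0,"z": 0,"spin": 0,"fingers": 0.4},{"x": 0,"y": 0,"z": 0,"spin": 0,"fingers": 0.4},{"x": 0,"y": 0,"z": 0,"spin": 0,"fingers": 0.4}])

```text
time: 33.0
position: [0.4902, -0.2083, 0.0106]
ee_rot: [-0.0, 0.706, 0.708, -0.0]
contact_force: [-0.3, 0.6, -0.6]
gripper_width: 0.0616
```

```bash
python3 s.py; python3 -c "
from h import *
e=get_image('wrist');print('cap wrist',captop(e,c=(.49,-.208),R=.03,zmin=.035,zmax=.056))"
```

```text
33.0 q [-0.531  0.549  1.853 -0.     0.74  -0.534] p [ 0.4902 -0.2083  0.0106] F [-0.31  0.59 -0.6 ] Ftool [ 0.59 -0.31  0.6 ] T [-0.1   0.04 -0.  ] 0.0616
[[-0.003  1.    -0.   ]
 [ 1.     0.003 -0.   ]]
cap wrist (array([ 0.4895, -0.2079,  0.0221,  0.0464]), array([ 208,  228,   97,   83, 6672], dtype=int32))
```

Cap at (0.4895, -0.208), top at 0.046, standing. I retreat straight up.

>>> play_rows(series=[{"x": 0,"y": 0,"z": -0.004,"spin": 0,"fingers": 0.4},{"x": 0,"y": 0,"z": -0.01,"spin": 0,"fingers": 0.4},{"x": 0,"y": 0,"z": -0.015,"spin": 0,"fingers": 0.4},{"x": 0,"y": 0,"z": -0.02,"spin": 0,"fingers": 0.4},{"x": 0,"y": 0,"z": -0.02,"spin": 0,"fingers": 0.4},{"x": 0,"y": 0,"z": -0.02,"spin": 0,"fingers": 0.4},{"x": 0,"y": 0,"z": -0.02,"spin": 0,"fingers": 0.4},{"x": 0,"y": 0,"z": -0.02,"spin": 0,"fingers": 0.4},{"x": 0,"y": 0,"z": -0.01,"spin": 0,"fingers": 0.4},{"x": 0,"y": 0,"z": 0,"spin": 0,"fingers": 0.4},{"x": 0,"y": 0,"z": 0,"spin": 0,"fingers": 0.4}])

```text
time: 33.97
position: [0.4904, -0.2084, 0.1501]
ee_rot: [0.001, 0.706, 0.708, 0.0]
contact_force: [-1.3, -0.3, -0.1]
gripper_width: 0.0615
```

```bash
python3 s.py; python3 -c "
from h import *
a=get_image('side');b=get_image('wrist')
save('final.png',np.hstack([a['img'][180:384,150:400],b['img'][90:294,100:412]]),1.4)
for d in(a,b):print('cap',captop(d,c=(.49,-.208),R=.035,zmin=.035,zmax=.056))
w=cloud(b);p=w[(abs(w[...,2]-.046)<.003)&(np.hypot(w[...,0]-.49,w[...,1]+.208)<.02)];c=np.linalg.lstsq(np.c_[p[:,:2],np.ones(len(p))],p[:,2],rcond=None)[0];print('top slope',c[:2].round(3))"
```

```text
33.9667 q [-0.531  0.342  1.742 -0.     1.056 -0.534] p [ 0.4904 -0.2084  0.1501] F [-1.33 -0.28 -0.1 ] Ftool [-0.28 -1.33  0.1 ] T [-0.09  0.06 -0.03] 0.0615
[[-0.003  1.     0.001]
 [ 1.     0.003 -0.001]]
cap (array([ 0.4898, -0.2072,  0.0224,  0.0453]), array([278, 280,  22,  22, 375], dtype=int32))
cap (array([ 0.4897, -0.2085,  0.0221,  0.0464]), array([ 231,  169,   52,   53, 2063], dtype=int32))
top slope [ 0.001 -0.007]
```

View pics/final.png

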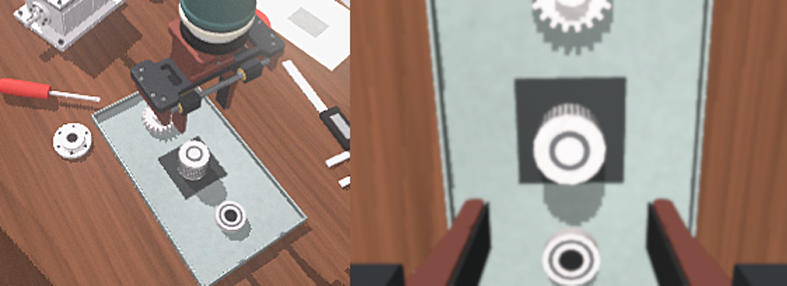

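The cap stands upright on the middle of the pad, at about (195,157) in the side half and (568,148) in the wrist half of the picture. The gear, bearing, screwdriver and bearing cover are in place, and the gripper is clear. I hand the job in.

```bash
python3 -c "
from rig import close_job; print(close_job())"
```

```text
the job is handed in; nothing more can be done
None
```

The cap is off the gearbox and standing upright on the felt pad, let go, and the job is handed in; it reported no verdict. I unscrewed it in three strokes with two regrips. It came free at about 1.8 turns, where the upward push jumped to a steady 6 to 7 N. I then lifted it straight up while holding it and set it down with at most about 12 N on the pad.

- **Position:** the last side and wrist views put the cap within about 1 mm of the pad's measured centre. Its top is about 45 to 46 mm above the table, as expected for a cap standing on the pad.
- **Upright:** the slope of its top is under 0.01 rad.
- **Other parts:** the gear, bearing, bearing cover and screwdriver looked undisturbed in the last picture. The dish was not clearly visible in it, but the arm never went near it.
- **Gripper:** it ended clear of everything, about 14 cm up, at 34 s of the 72 s allowed.
- **Thread load:** the strongest pull I read while the cap was on the thread was about 11 N, during a deliberate lift test before the last regrip. I read forces only between moves, so a brief peak could have been missed.
- **Disagreements:** single-view estimates of the cap's axis differed by 2 to 3 mm, so I centred the grip by the measured force instead. Some wrist-view estimates with the fingers close in were thrown off by the fingers, and I ignored those.

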